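# Wind the mirror carriage to the red mark

### The job

On the optics table, take the crank with the black knob and the square socket, fit it fully down onto the brass square shaft of the blue drive unit, and wind it clockwise (seen from above) until the yellow pointer of the mirror carriage is level with the red mark beside the rail. Then let go, leaving the crank sitting on the shaft. Do not push the carriage by hand, and leave the orange-knobbed crank where it lies.

Things in the scene. Friction and masses are not known exactly. Their poses are not given: they have to be found in the camera images.
- crank_knob (a point): Centre of the black knob of the crank to use. Upright round knob, 26 mm across, 50 mm tall, on the end of a flat steel bar 14 mm thick; point half-way up it, 25 mm above its foot, 39.5 mm above the bar's underside. It spins on the bar, stiffly enough that the crank keeps its heading when carried. Axes are the crank's: x along the bar from knob to socket, z up. 0.14 kg in all.
- crank_socket (a point): Centre of the crank's square socket, at the bar's underside, 70 mm from the knob along x: a 22 x 22 mm hole right through the 40 x 40 mm, 14 mm thick end of the bar. Its sides are parallel to the crank's x and y axes (same axes as crank_knob).
- shaft: Upright brass square shaft, 18 x 18 mm, on the blue drive unit (60 mm high). Origin: its foot, on the round shoulder (42 mm across, 68 mm above table) where the crank's underside rests when home. 14 mm straight, then 10 mm of taper to a 7 mm tip. x, y along the square's sides, turning with it; any quarter turn fits, heading error up to 12 degrees too. Turns easily (0.06 N m).
- carriage: Black carriage (60 x 50 mm) with an upright mirror, on the rail from the drive unit. Origin: middle of its underside, 34 mm above the table. y axis along the rail, away from the drive unit: one clockwise turn of the shaft moves it 40 mm that way, anticlockwise brings it back. A yellow pointer at y = 0 sticks out on its +x side, towards the mark's side.
- mark: Red upright flag, 22 x 6 mm, 44 mm tall, fixed beside the rail on its +x side. Origin: its foot, on the table; y axis along the rail like the carriage's. The pointer is level with it when both have the same position along that y axis. At the start it is 50 to 85 mm farther along than the carriage: one and a quarter to just over two turns.
- round_crank_knob (a point): Centre of the orange knob of a second crank of the same shape and size, but with a round 12 mm hole that does not fit the shaft; to be left alone.
Mind the look-alikes: they are no part of the job. What is shaped like the part that bears crank_knob but turquoise is not meant.

How it is judged:
By the outcome, as a careful person would: the job done as asked, in the order asked, and still so for the second after the job is handed in, with the robot touching nothing.
It also fails if it takes over 72 s, if anything falls off the work surface, if the arm or the gripper's body presses on something with over 40 N, if the wrist force passes 120 N, or if a joint passes its speed limit or range.

### The arm

A 6-joint arm with a two-finger parallel gripper is mounted at the origin on the work surface. World frame = base frame: x ahead of the robot, y to its left, z up, the work surface at z = 0. Lengths are in m, angles in rad, forces in N, time in s.
With the tool pointing down it reaches from about 0.35 to 0.975 m from the base axis. Payload 4.9 kg.
Tool frame: the origin (TCP) lies at the very end of the fingers, on their centre line; the grasp point (between the pads) lies ctrl.grip_point_offset behind it (ctrl.grip_point_offset is the distance from the TCP to the grasp point, in m); z points along the fingers, y is the direction in which the jaws open and shut (so a half turn about z gives the same grasp; the last joint's range is limited). The gripper opens to 85 mm and grips with 20 to 120 N. Pads are 22 mm wide; open, the fingers measure 114 mm over their backs; the gripper's body (76 mm by 85 mm) begins 54 mm behind the grasp point. The pads swing forward as they close: fully open they stand 13 mm farther back than shut.
Start: joints at [1.09, 0.053, 1.613, -0, 1.476, -0.119], TCP at [0.221, 0.585, 0.231] pointing down, gripper open.
Joint ranges: [-3.01, 3.01], [-1.01, 2.22], [0.06, 2.58], [-1.02, 4.17], [0.09, 2.62], [-3.14, 3.14]. Speed limits (rad/s): [2.57, 2.57, 3.14, 3.14, 3.14, 3.14].

### API

Orientations are given as a rotation vector (axis times angle).
In Python, from station import ctrl gives the robot as it stands. The module is installed in compiled form; this text tells all that it offers.
- The arm moves only by the shell command python3 -m creep 'ROWS' [FORCE]. ROWS is JSON, a list of rows, each a list of 5 numbers: the closure in counts, from 0 (fully open) to 255 (shut), then the shift along the tool's x, y, z in mm, then the turn about the tool's z in rad. A call has 1 to 12 rows; each row is the pose to reach, as a shift and turn from the pose commanded when the call began, along the tool's axes at that moment; what a row does not reach only later rows make up. A row lasts 1/12 s, in which the tool goes at most 41.7 mm and 7.16 degrees, less where a joint would pass 70% of its speed; a pose out of reach is approached as far as the arm can. A call with a gripper value outside its range is refused whole. The fingers move at their own pace and stop on an object; FORCE is the grip in N (left out, the last holds). Time passes only in rows, so rows that repeat a pose let the fingers close. It gives the time, the measured TCP pose, the force and the opening at its end, in the units of the state.
- ctrl.get_obs(): the state, without advancing time (a new reading comes with each control period).
- ctrl.get_image(name): name is "side" or "top"; returns the picture (420x560x3 uint8, red, green, blue); there is no depth.
- ctrl.calibration(name): a dict with "fx", "fy", "cx", "cy" (pixels), "R" (3x3) and "t" (3): a world point X has camera coordinates R X + t. Camera axes: x right, y down, z forward; pixel columns grow to the right and rows downward; lengths in m; the calibration is good to about 2 mm. A picture is of the moment at which its call begins. calibration takes no time and is no camera call.
- ctrl.finish_job(): hands the job in, once; it reports no verdict.
Trained networks look in the newest picture that a camera, given by its name, has taken for a name from the list of things; names that differ only in an ending like _2 or _b are one class to them, and where a whole thing is asked for, a point or a joint stands for the part that bears it (a point fixed in the world has none). Each returns a list of dicts, best first, with "conf" (0 to 1); they miss things now and then, are a little off and sometimes report something else, mostly with a low value. They report only what shows in the picture. A call takes as long as a camera call. They do not tell look-alikes from the thing itself.
- ctrl.boxes_of(camera, label): "rect" ([left, top, width, height] in pixels, round what is visible of it).
- ctrl.outline_of(camera, label): "mask" (420x560 bool, what is visible of it) and "rect" ([left, top, width, height] in pixels, round what is visible of it).
The state is a dict: "t": time; "q": joint angles; "dq": joint speeds; "effort": joint torques, N m; "tool_pos": TCP position; "tool_rot": TCP orientation; "contact_force": force on the tool from outside, world axes, zero at the start; "wrist_torque": the same for the moment, N m; "opening": finger opening in m.
Only numpy, scipy, OpenCV 4.12 (cv2) and the standard library are available. Lean on these libraries where they do the work, as an engineer would, in place of code of your own. Each camera call takes 0.05 s, during which the arm holds its last target. There are 200 camera calls.

## Working session

There is one attempt and no reset: what is moved stays moved. The work goes in short steps, Python scripts to look and compute and a shell command to move; the robot and the scene stay as the last step left them, time stands still between calls to the robot, and variables do not carry over. Pictures are saved under pics/ and viewed, about 8 in all and at most 12, crops included, and the job is handed in when it is done.

```bash
mkdir -p pics
python3 - <<'E'
from station import ctrl
import cv2,numpy as np
for n in("top","side"):
    im=ctrl.get_image(n); cv2.imwrite(f"pics/{n}0.png",im[:,:,::-1])
    c=ctrl.calibration(n); R=np.array(c["R"]);t=np.array(c["t"]);print(n,c["fx"],c["cx"],c["cy"],"pos",-R.T@t,R.round(3).tolist())
    for l in("crank_knob","crank_socket","shaft","carriage","mark","round_crank_knob"):
        print(l,[(np.round(b["rect"]).tolist(),round(b["conf"],2)) for b in ctrl.boxes_of(n,l)])
print(ctrl.get_obs(),ctrl.grip_point_offset)
E
```

```text
top 472.2606640487663 291.1930769918829 209.31417718440537 pos [ 0.40865355 -0.01921786  1.43690754] [[-0.012, -1.0, -0.002], [-0.995, 0.012, -0.099], [0.099, 0.0, -0.995]]
crank_knob [([359.0, 179.0, 16.0, 35.0], 0.7), ([406.0, 224.0, 36.0, 27.0], 0.57)]
crank_socket [([406.0, 224.0, 33.0, 30.0], 0.89), ([360.0, 178.0, 24.0, 37.0], 0.85)]
shaft [([282.0, 216.0, 5.0, 5.0], 0.48)]
carriage [([196.0, 216.0, 25.0, 30.0], 0.58)]
mark []
round_crank_knob [([354.0, 232.0, 14.0, 32.0], 0.72)]
side 502.85347580106117 288.0682952052469 213.2816180626515 pos [0.45541358 0.91232905 0.88098992] [[-0.994, -0.108, 0.007], [-0.077, 0.664, -0.744], [0.076, -0.74, -0.668]]
crank_knob [([265.0, 146.0, 38.0, 26.0], 0.92), ([316.0, 116.0, 30.0, 31.0], 0.85)]
crank_socket [([266.0, 146.0, 39.0, 26.0], 0.78), ([318.0, 113.0, 28.0, 36.0], 0.66)]
shaft [([295.0, 202.0, 14.0, 10.0], 0.47)]
carriage [([288.0, 256.0, 40.0, 46.0], 0.68)]
mark [([277.0, 320.0, 9.0, 16.0], 0.64)]
round_crank_knob [([321.0, 158.0, 34.0, 24.0], 0.91)]
{'t': 0.7, 'q': array([ 1.08997207e+00,  5.26938631e-02,  1.61287172e+00,  3.45509898e-06,
        1.47602897e+00, -1.19010690e-01]), 'dq': array([ 0.00031622,  0.00035772,  0.00012404, -0.00068875, -0.00397175,
       -0.00137679]), 'effort': array([ 9.44062158e-04, -3.93557024e+01, -3.70367968e+01, -6.07690913e-05,
        4.38089228e-04,  2.23191262e-05]), 'tool_pos': array([0.22123004, 0.58452041, 0.2313243 ]), 'tool_rot': array([-5.65240295e-01, -3.09032096e+00,  1.25234364e-06]), 'contact_force': array([ 0.58658453, -0.48618219, -0.62626556]), 'wrist_torque': array([-0.0356333 , -0.02740069,  0.04155252]), 'opening': 0.08523120762904157} 0.0187
```

View pics/top0.png

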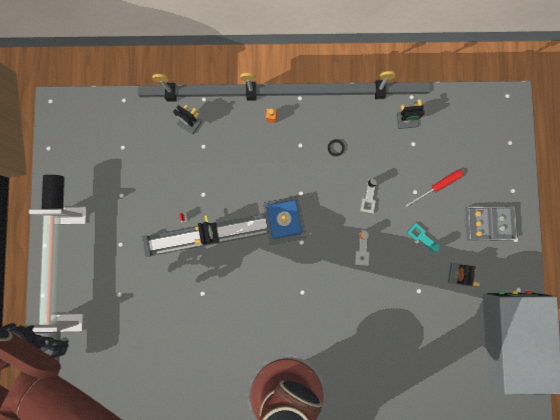

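View pics/side0.png

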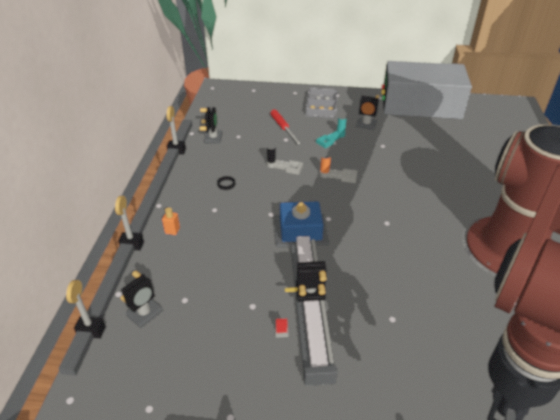

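Top view: the black-knob crank has its knob at (371,183) and socket at (368,206), the drive shaft is at (284,218), the carriage at (208,232) and the mark at (182,216). The orange crank lies at (363,236)–(362,257) and the turquoise one at (423,238). The side view agrees: knob (271,156), socket (293,167).

```bash
cat > h.py <<'E'
import numpy as np,cv2
from station import ctrl
def cam(n):
    c=ctrl.calibration(n); return c,np.array(c["R"]),np.array(c["t"])
def bp(n,u,v,z):
    c,R,t=cam(n); d=R.T@np.array([(u-c["cx"])/c["fx"],(v-c["cy"])/c["fy"],1]); o=-R.T@t
    return o+d*(z-o[2])/d[2]
def pr(n,X):
    c,R,t=cam(n); p=R@np.array(X)+t; return np.array([c["fx"]*p[0]/p[2]+c["cx"],c["fy"]*p[1]/p[2]+c["cy"]])
def crop(n,im,u,v,w,h,s):
    return cv2.resize(im[v:v+h,u:u+w],None,fx=s,fy=s,interpolation=cv2.INTER_CUBIC)
E
python3 - <<'E'
from h import *
T=cv2.imread("pics/top0.png");S=cv2.imread("pics/side0.png")
a=np.hstack([crop("t",T,345,170,50,50,7),crop("t",T,260,195,50,50,7)])
b=np.hstack([crop("s",S,255,140,50,50,7),crop("s",S,275,190,50,50,7)])
cv2.imwrite("pics/c1.png",cv2.resize(np.vstack([a,b]),None,fx=.857,fy=.857))
E
```

```text
(no output)
```

View pics/c1.png

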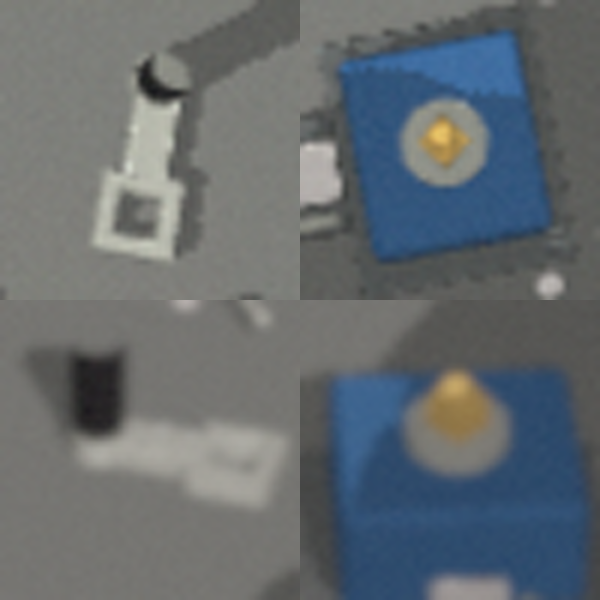

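Crop read-out: the socket plate is centred at about (368.1,205.7) top and (294.2,166.7) side. The shaft shoulder is at (284.2,218.7) top, and the shaft square appears as a diamond, about 45° to the image axes.

```bash
cat >> h.py <<'E'
def tri(p,q):
    A=[];b=[]
    for n,(u,v) in(("top",p),("side",q)):
        c,R,t=cam(n)
        for a,i in(((u-c["cx"])/c["fx"],0),((v-c["cy"])/c["fy"],1)):
            r=R[i]-a*R[2];A.append(r);b.append(-(t[i]-a*t[2]))
    return np.linalg.lstsq(np.array(A),np.array(b),rcond=None)[0]
def toolshift(P,yaw=None):
    from scipy.spatial.transform import Rotation as Ro
    o=ctrl.get_obs();R=Ro.from_rotvec(o["tool_rot"]).as_matrix()
    return (R.T@(np.array(P)-o["tool_pos"])*1000).round(1)
E
python3 - <<'E'
from h import *
np.set_printoptions(precision=4,suppress=True)
s=bp("top",368.1,205.7,.014);s2=bp("side",294.2,166.7,.014);print("sock",s,s2,tri((368.1,205.7),(294.2,166.7)))
# side knob: top centre px, base px
kt=bp("side",255+98/6,140+53/6,.0645);kb=bp("side",255+97/6,140+125/6,.0145);print("knob side top/base",kt,kb)
k=bp("top",345+166/6,170+77/6,.0645);print("knob top",k, "disc px of r", pr("top",kb),pr("top",kt))
sh=bp("top",260+145/6,195+142/6,.068);sh2=bp("side",275+157/6,190+130/6,.068);print("shaft",sh,sh2)
print("tip pred", pr("top",[*sh[:2],.092]),pr("side",[*sh[:2],.092]))
m=(kt+k)/2; ss=(s+s2)/2;d=ss-m;print("len",np.hypot(*d[:2]),"heading",np.degrees(np.arctan2(d[1],d[0])))
T=cv2.imread("pics/top0.png");hsv=cv2.cvtColor(T,cv2.COLOR_BGR2HSV)
g=((hsv[...,0]>12)&(hsv[...,0]<35)&(hsv[...,1]>110)).astype(np.uint8);g[:210]=0;g[230:]=0;g[:,:275]=0;g[:,295:]=0
ys,xs=np.nonzero(g);print("gold",len(xs),xs.mean(),ys.mean(),cv2.minAreaRect(np.c_[xs,ys].astype(np.float32)))
print("shift to above knob",toolshift([*m[:2],.13]))
E
```

```text
sock [ 0.559  -0.2517  0.014 ] [ 0.5578 -0.2493  0.014 ] [ 0.5586 -0.2521  0.012 ]
knob side top/base [ 0.6246 -0.2581  0.0645] [ 0.6273 -0.2692  0.0145]
knob top [ 0.621  -0.2588  0.0645] disc px of r [373.2317 183.3017] [372.4055 181.6455]
shaft [0.5184 0.0021 0.068 ] [0.5166 0.0024 0.068 ]
tip pred [284.0288 217.997 ] [300.682  204.0601]
len 0.06486326083771517 heading 172.98405352484104
gold 32 283.5 218.0 ((283.5, 218.00003051757812), (4.949747085571289, 4.949747085571289), 45.0)
shift to above knob [-674.  -646.3  101.3]
```

```bash
python3 -m creep '[[0,-338,-323,0,0],[0,-338,-323,0,0],[0,-338,-323,0,0],[0,-338,-323,0,0],[0,-338,-323,0,0],[0,-338,-323,0,0],[0,-338,-323,0,0],[0,-338,-323,0,0],[0,-338,-323,0,0],[0,-338,-323,0,0],[0,-338,-323,0,0],[0,-338,-323,0,0]]'
python3 -m creep '[[0,-339,-323,60,0],[0,-339,-323,60,0],[0,-339,-323,60,0],[0,-339,-323,60,0],[0,-339,-323,60,0],[0,-339,-323,60,0],[0,-339,-323,60,0],[0,-339,-323,60,0],[0,-339,-323,60,0],[0,-339,-323,60,0],[0,-339,-323,60,0],[0,-339,-323,60,0]]'
python3 - <<'E'
from h import *
T=ctrl.get_image("top")[:,:,::-1];S=ctrl.get_image("side")[:,:,::-1]
cv2.imwrite("pics/a1.png",np.hstack([crop("t",T,330,150,80,100,5),crop("s",S,225,85,80,100,5)]))
o=ctrl.get_obs();print(o["t"],o["tool_pos"],toolshift([.626,-.2595,.024]))
E
```

```text
t: 1.7
tool_pos: [0.4248, 0.1584, 0.2317]
tool_rot: [0.574, 3.087, -0.002]
contact_force: [-0.6, 0.2, -0.7]
opening: 0.085
t: 2.7
tool_pos: [0.6267, -0.2635, 0.1698]
tool_rot: [-0.57, -3.089, 0.002]
contact_force: [-1.5, 0.6, 0.5]
opening: 0.0855
2.8 [ 0.62602637 -0.26097554  0.17009373] [  0.3   1.3 146.1]
```

View pics/a1.png

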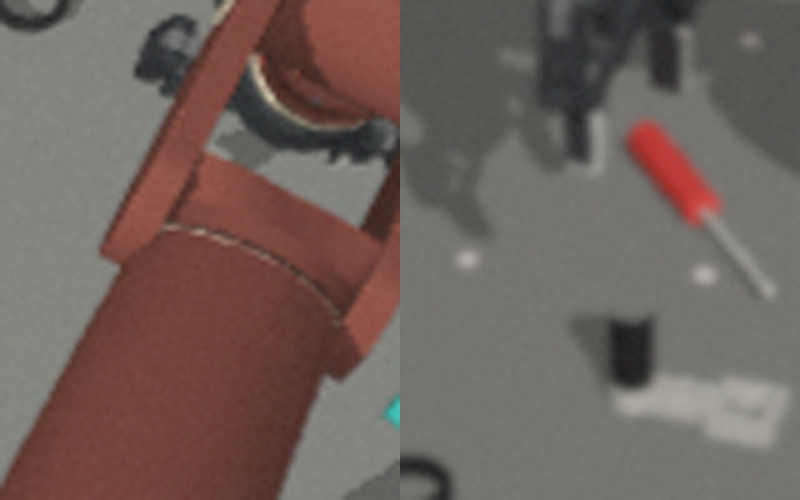

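The side crop shows the gripper open straight above the knob (knob at about crop (630,350), fingers at (580,165) and (668,85)). Now I'll descend and grip.

```bash
python3 -m creep '[[0,0,1,40,0],[0,0,1,80,0],[0,0,1,110,0],[0,0,1,130,0],[0,0,1,146,0],[0,0,1,146,0],[120,0,1,146,0],[200,0,1,146,0],[255,0,1,146,0],[255,0,1,146,0],[255,0,1,146,0],[255,0,1,146,0]]' 70
python3 -m creep '[[255,0,0,0,0],[255,0,0,-15,0],[255,0,0,-40,0],[255,0,0,-80,0],[255,0,0,-120,0],[255,0,0,-120,0],[255,0,0,-120,0]]'
python3 - <<'E'
from h import *
T=ctrl.get_image("top")[:,:,::-1];S=ctrl.get_image("side")[:,:,::-1]
cv2.imwrite("pics/a2.png",np.hstack([crop("t",T,330,150,80,100,5),crop("s",S,225,85,80,100,5)]))
print(toolshift([.567,-.047,.16]))
E
```

```text
t: 3.8
tool_pos: [0.6272, -0.2593, 0.0275]
tool_rot: [0.565, 3.087, -0.002]
contact_force: [-1.6, -1.3, 6.0]
opening: 0.0247
t: 4.38
tool_pos: [0.6282, -0.2593, 0.1505]
tool_rot: [0.564, 3.083, -0.003]
contact_force: [0.3, 0.7, -1.0]
opening: 0.0246
[129.3 176.6 -15. ]
```

View pics/a2.png

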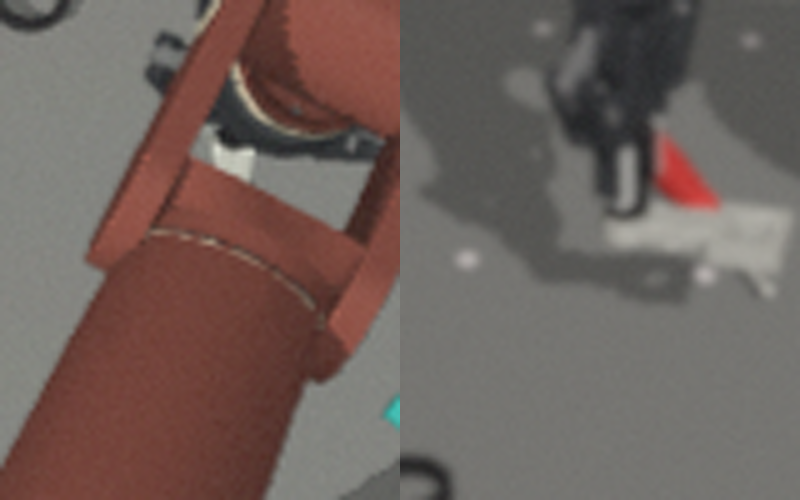

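The crank is held level and lifted (side crop: bar from (620,235) to socket (760,240)). Next I'll carry it over the shaft, turning it from 172° to 135°.

```bash
python3 -m creep '[[255,20,28,0,0.11],[255,43,59,0,0.22],[255,65,90,0,0.33],[255,86,118,0,0.44],[255,108,148,0,0.55],[255,129,177,0,0.646],[255,129,177,0,0.646],[255,129,177,0,0.646],[255,129,177,0,0.646]]'
python3 - <<'E'
from h import *
T=ctrl.get_image("top")[:,:,::-1];S=ctrl.get_image("side")[:,:,::-1]
cv2.imwrite("pics/a3t.png",T);cv2.imwrite("pics/a3s.png",S)
cv2.imwrite("pics/a3.png",np.hstack([crop("t",T,250,170,65,95,6),crop("s",S,265,125,65,95,6)]))
o=ctrl.get_obs();print(o["tool_pos"],o["tool_rot"])
for z in(.123,.137):print(z,pr("top",[.5175,.0022,z]),pr("side",[.5175,.0022,z]))
E
```

```text
t: 5.23
tool_pos: [0.5671, -0.0471, 0.1436]
tool_rot: [-1.514, -2.75, 0.002]
contact_force: [0.3, -0.3, -0.2]
opening: 0.0241
[ 0.56782707 -0.04801937  0.14432102] [-1.51705965e+00 -2.74931826e+00  1.13990829e-03]
0.123 [283.80934988 217.40771586] [301.35832209 194.16776401]
0.137 [283.72235108 216.99017284] [301.50562499 189.56010539]
```

View pics/a3.png

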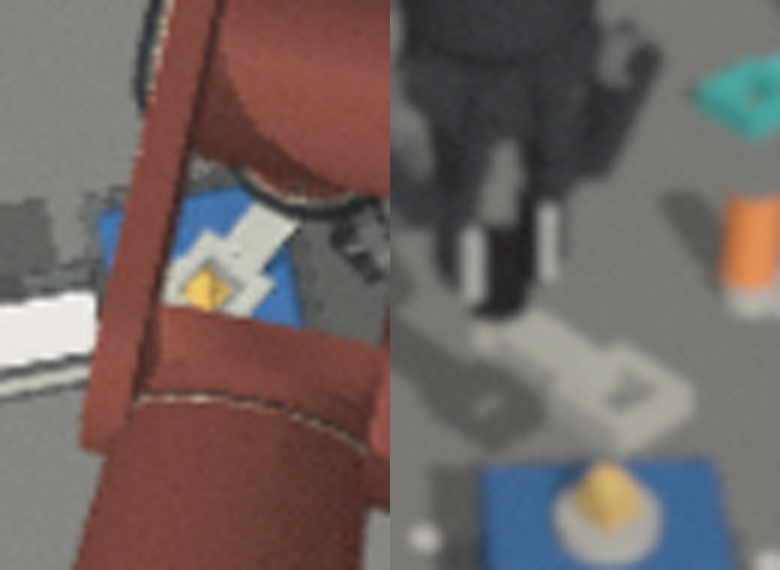

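In the top crop the brass tip shows through the socket hole, with the hole centre at about (209,290) against a shaft prediction of (202,283). The side crop agrees, so the socket is off by about (−4,−3.5) mm. I'll correct that, lower to just above the tip and look again.

```bash
python3 -m creep '[[255,1,5,8,0],[255,1,5,18,0],[255,1,5,18,0],[255,1,5,18,0]]'
python3 - <<'E'
from h import *
T=ctrl.get_image("top")[:,:,::-1];S=ctrl.get_image("side")[:,:,::-1]
cv2.imwrite("pics/a4.png",np.hstack([crop("t",T,265,195,38,58,10),crop("s",S,282,160,38,58,10)]))
o=ctrl.get_obs();print(o["tool_pos"],o["t"])
z=o["tool_pos"][2]-.0275+.014
p=pr("top",[.5175,.0022,z]);q=pr("side",[.5175,.0022,z]);print((p-[265,195])*10,(q-[282,160])*10+[380,0])
E
```

```text
t: 5.67
tool_pos: [0.5708, -0.0438, 0.1254]
tool_rot: [-1.516, -2.748, 0.002]
contact_force: [1.0, 0.3, -2.4]
opening: 0.0247
[ 0.57167924 -0.04384769  0.12693074] 5.7667
[188.6776479 226.8807304] [572.58969098 372.75541664]
```

View pics/a4.png

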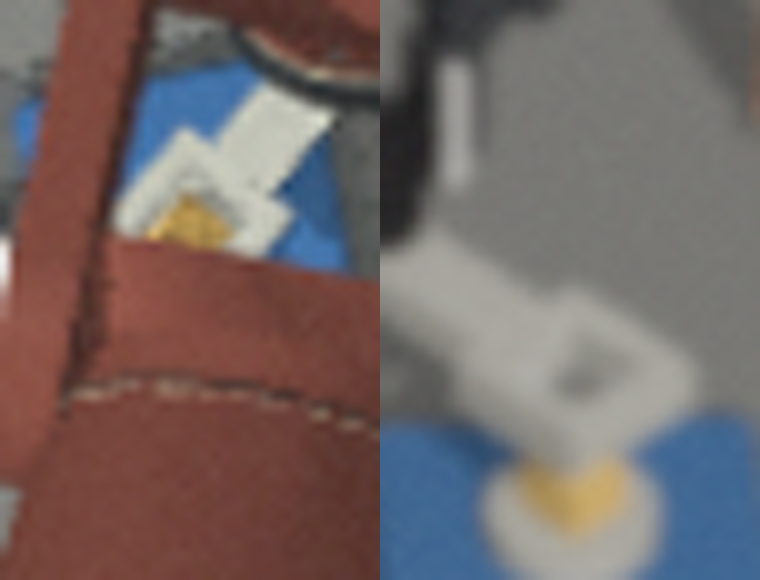

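Plate centre now reads (190,231) top and (576,372) side, against predictions of (189,227) and (573,373), so it is aligned within about 1.5 mm. Lowering.

```bash
python3 -m creep '[[255,0,0,5,0],[255,0,0,10,0],[255,0,0,15,0],[255,0,0,20,0],[255,0,0,20,0]]'
python3 -m creep '[[255,0,0,3,0],[255,0,0,6,0],[255,0,0,9,0],[255,0,0,12,0],[255,0,0,12,0],[255,0,0,12,0]]'
```

```text
t: 6.18
tool_pos: [0.5707, -0.0434, 0.1055]
tool_rot: [-1.516, -2.749, 0.001]
contact_force: [-0.9, -0.7, -1.3]
opening: 0.0243
t: 6.68
tool_pos: [0.5718, -0.0436, 0.0954]
tool_rot: [-1.517, -2.751, -0.0]
contact_force: [0.1, 0.2, -0.4]
opening: 0.0248
```

```bash
python3 -m creep '[[255,0,0,1,0],[255,0,0,2,0],[255,0,0,3,0],[255,0,0,3,0]]'
python3 - <<'E'
from h import *
np.set_printoptions(precision=4,suppress=True)
T=ctrl.get_image("top")[:,:,::-1];S=ctrl.get_image("side")[:,:,::-1]
cv2.imwrite("pics/a5.png",np.hstack([crop("t",T,170,195,65,100,6),crop("s",S,275,180,65,100,6)]))
o=ctrl.get_obs();print(o["t"],o["tool_pos"],o["contact_force"])
T0=cv2.imread("pics/top0.png");S0=cv2.imread("pics/side0.png")
cv2.imwrite("pics/m0.png",np.hstack([crop("t",T0,170,200,60,60,6.5),crop("s",S0,265,250,60,95,6.5)[:390]]))
E
```

```text
t: 7.02
tool_pos: [0.5723, -0.0439, 0.0943]
tool_rot: [1.516, 2.751, -0.0]
contact_force: [-3.3, 0.6, 7.5]
opening: 0.0249
7.1167 [ 0.5723 -0.0439  0.0943] [-3.8397 -0.5081  8.2173]
```

View pics/a5.png

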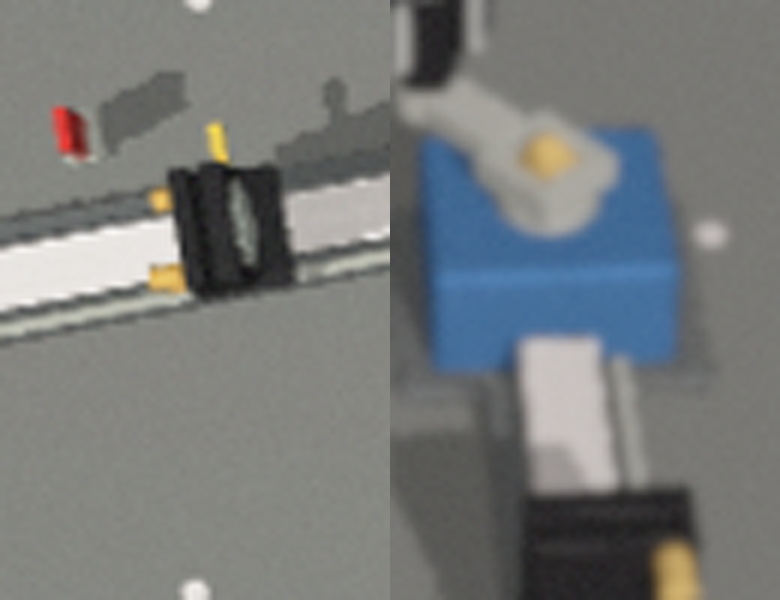

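The crank is home: the side crop shows its plate flat on the shoulder with the brass tip through the hole at (548,155), an 8 N reaction and TCP z about 0.094. The top crop shows the yellow pointer at (218,143) and the red flag at (70,133), both unobstructed. Next I'll measure their distance along the rail.

```bash
cat > meas.py <<'E'
from h import *
from scipy.optimize import fsolve
RA=np.radians(11.0)  # rail: dir = (-sin, cos)
yd=np.array([-np.sin(RA),np.cos(RA)]);xd=np.array([np.cos(RA),np.sin(RA)])
def mask(im,lo,hi,smin,vmin,box):
    h=cv2.cvtColor(im,cv2.COLOR_BGR2HSV);H=h[...,0].astype(int)
    m=((H>=lo)&(H<=hi)) if lo<=hi else ((H>=lo)|(H<=hi))
    m=m&(h[...,1]>smin)&(h[...,2]>vmin);k=np.zeros_like(m);u,v,w,hh=box;k[v:v+hh,u:u+w]=1;return m&k
def cen(m): y,x=np.nonzero(m);return np.array([x.mean(),y.mean()]),len(x)
def boxc(n,c,dx,dy,z0,z1):
    P=[pr(n,[*(np.array(c)+a*dx/2*xd+b*dy/2*yd),z]) for a in(-1,1) for b in(-1,1) for z in(z0,z1)]
    M=cv2.moments(cv2.convexHull(np.array(P,np.float32)));return np.array([M["m10"],M["m01"]])/M["m00"],M["m00"]
def mark(n,im):
    c,N=cen(mask(im,170,8,120,60,(170,205,25,22) if n=="top" else (268,312,25,28)))
    x=fsolve(lambda p:boxc(n,p,.022,.006,0,.044)[0]-c,[.52,.29]);return x,N,boxc(n,x,.022,.006,0,.044)[1]
E
python3 - <<'E'
from meas import *
np.set_printoptions(precision=4,suppress=True)
T=cv2.imread("pics/top0.png");S=cv2.imread("pics/side0.png")
mt=mark("top",T);ms=mark("side",S);print("mark",mt,ms)
pt=cen(mask(T,18,35,120,100,(200,210,12,16)));ps=cen(mask(S,15,35,110,80,(280,282,18,16)))
P=tri(pt[0],ps[0]);print("ptr",pt,ps,P,pr("top",P)-pt[0],pr("side",P)-ps[0])
# rail direction from white strip top (z~.03)
h=cv2.cvtColor(T,cv2.COLOR_BGR2HSV);w=((h[...,2]>190)&(h[...,1]<40));w[:, :150]=0;w[:,198:]=0;w[:225]=0;w[255:]=0
y,x=np.nonzero(w);med=[(u,y[x==u].mean()) for u in range(158,192)];a=np.array(med);k=np.polyfit(a[:,0],a[:,1],1)
p0=bp("top",155,np.polyval(k,155),.03);p1=bp("top",265,np.polyval(k,265),.03);d=p0-p1;print("rail",p0,p1,np.degrees(np.arctan2(-d[0],d[1])))
for m in(mt[0],ms[0]):print("dist",(m-P[:2])@yd, "lateral",(m-P[:2])@xd)
print("dist of mark from shaft along/lat",(mt[0]-[.5175,.0022])@yd,(P[:2]-[.5175,.0022])@yd,(P[:2]-[.5175,.0022])@xd)
E
```

```text
mark (array([0.5328, 0.3124]), 31, 41.10712075850461) (array([0.52, 0.29]), 143, 164.69263964751735)
ptr (array([205.9231, 218.5385]), 13) (array([291.5577, 289.3077]), 52) [0.5194 0.2324 0.0526] [0.0033 1.1375] [-1.5675 -0.2266]
rail [0.4506 0.3875 0.03  ] [0.5084 0.06   0.03  ] 10.02047570336116
dist 0.07601394968695831 lateral 0.028387732115672613
dist 0.056421115146955955 lateral 0.011561429758874059
dist of mark from shaft along/lat 0.30162811544779866 0.22561416576084034 0.045807467069114746meas.py:15: RuntimeWarning: The iteration is not making good progress, as measured by the 
 improvement from the last ten iterations.
  x=fsolve(lambda p:boxc(n,p,.022,.006,0,.044)[0]-c,[.52,.29]);return x,N,boxc(n,x,.022,.006,0,.044)[1]
```

```bash
sed -i 's/radians(11.0)/radians(10.0)/; s/\[.52,.29\])/[.52,.29],epsfcn=1e-4)/' meas.py
python3 - <<'E'
from meas import *
np.set_printoptions(precision=4,suppress=True)
T=cv2.imread("pics/top0.png");S=cv2.imread("pics/side0.png")
P=np.array([.5194,.2324])
for n,im in(("top",T),("side",S)):
    m=mark(n,im);print(n,m,"dist",(m[0]-P)@yd,(m[0]-P)@xd)
E
```

```text
top (array([0.5328, 0.3124]), 31, 41.238393131643534) dist 0.0765052664189679 0.02707475938801856
side (array([0.5302, 0.3036]), 143, 165.3576218932867) dist 0.06822705552683923 0.023023706330344906meas.py:15: RuntimeWarning: The iteration is not making good progress, as measured by the 
 improvement from the last ten iterations.
  x=fsolve(lambda p:boxc(n,p,.022,.006,0,.044)[0]-c,[.52,.29],epsfcn=1e-4);return x,N,boxc(n,x,.022,.006,0,.044)[1]
```

View pics/m0.png

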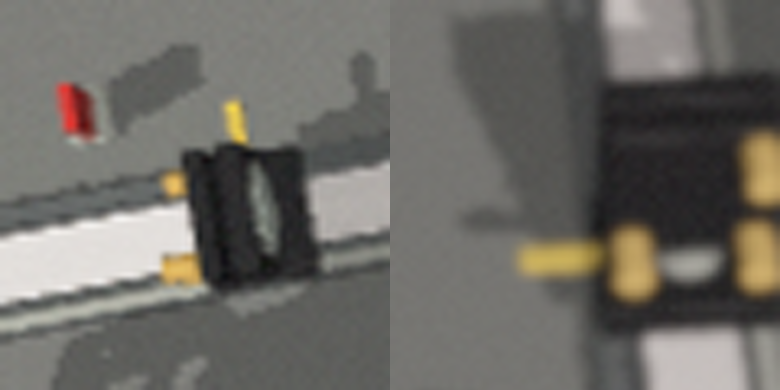

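Run:
```python
import numpy as np
for a0 in(164,284,44):
    print(a0,[[255,round(70*(np.cos(np.radians(a0+f))-np.cos(np.radians(a0)))),round(70*(np.sin(np.radians(a0+f))-np.sin(np.radians(a0))))] for f in range(10,121,10)])
```

```text
164 [[255, -2, -12], [255, -3, -24], [255, -1, -36], [255, 3, -48], [255, 9, -58], [255, 17, -68], [255, 26, -76], [255, 37, -82], [255, 48, -87], [255, 60, -89], [255, 72, -89], [255, 84, -87]]
284 [[255, 12, 4], [255, 22, 10], [255, 32, 18], [255, 40, 27], [255, 46, 37], [255, 50, 49], [255, 53, 61], [255, 53, 73], [255, 51, 85], [255, 47, 96], [255, 41, 107], [255, 33, 117]]
44 [[255, -9, 8], [255, -20, 14], [255, -31, 19], [255, -43, 21], [255, -55, 21], [255, -67, 19], [255, -79, 15], [255, -89, 9], [255, -99, 2], [255, -107, -7], [255, -113, -18], [255, -118, -29]]
```

```bash
python3 -m creep '[[255,-2,-12,-1,0],[255,-3,-24,-1,0],[255,-1,-36,-1,0],[255,3,-48,-1,0],[255,9,-58,-1,0],[255,17,-68,-1,0],[255,26,-76,-1,0],[255,37,-82,-1,0],[255,48,-87,-1,0],[255,60,-89,-1,0],[255,72,-89,-1,0],[255,84,-87,-1,0]]'
```

```text
t: 8.12
tool_pos: [0.4521, -0.0223, 0.095]
tool_rot: [1.517, 2.749, -0.012]
contact_force: [-10.3, -8.2, 12.5]
opening: 0.0245
```

```bash
python3 -m creep '[[255,12,3,-1,0],[255,22,9,-1,0],[255,32,17,-1,0],[255,40,26,-1,0],[255,46,36,-1,0],[255,50,48,-1,0],[255,53,60,-1,0],[255,53,72,-1,0],[255,51,84,-1,0],[255,47,95,-1,0],[255,41,106,-1,0],[255,33,116,-1,0]]'
```

```text
t: 9.12
tool_pos: [0.5338, 0.0711, 0.095]
tool_rot: [-1.516, -2.751, -0.0]
contact_force: [-3.9, 0.7, 5.3]
opening: 0.0245
```

```bash
python3 -m creep '[[255,-9,8,0,0],[255,-20,14,0,0],[255,-31,19,0,0],[255,-43,21,0,0],[255,-55,21,0,0],[255,-67,19,0,0],[255,-79,15,0,0],[255,-89,9,0,0],[255,-99,2,0,0],[255,-107,-7,0,0],[255,-113,-18,0,0],[255,-118,-29,0,0]]'
python3 - <<'E'
from meas import *
np.set_printoptions(precision=4,suppress=True)
T=ctrl.get_image("top")[:,:,::-1].copy();S=ctrl.get_image("side")[:,:,::-1].copy()
cv2.imwrite("pics/t6.png",T);cv2.imwrite("pics/s6.png",S)
cv2.imwrite("pics/a6.png",np.hstack([crop("t",T,165,195,60,60,6.5),crop("s",S,265,180,60,60,6.5)]))
pt=cen(mask(T,18,35,120,100,(180,209,30,16)));print(pt,bp("top",*pt[0],.0526))
E
```

```text
t: 10.12
tool_pos: [0.5707, -0.0433, 0.0942]
tool_rot: [-1.516, -2.746, -0.005]
contact_force: [-6.0, 9.4, 5.4]
opening: 0.0247
(array([193.2143, 221.1429]), 14) [0.5155 0.2698 0.0526]
```

View pics/a6.png

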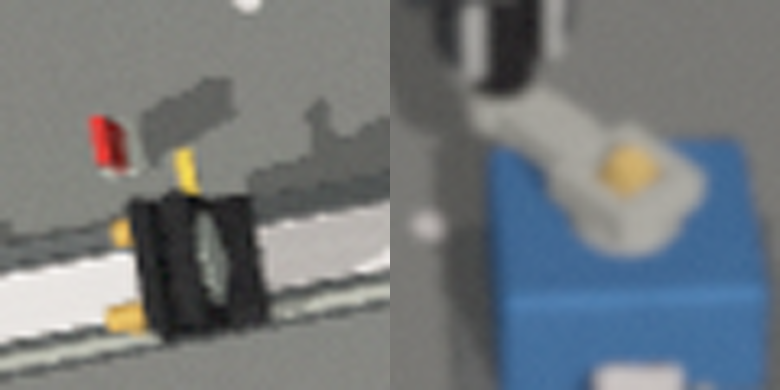

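The pointer is now at crop (187,172) and the flag at (105,145). The crank is still seated with the brass tip visible. One turn moved the carriage about 38 mm. Next I'll work out the remaining distance with both cameras.

```bash
cat >> meas.py <<'E'
from scipy.optimize import least_squares
def markfit(T,S):
    ct=cen(mask(T,170,8,120,60,(170,205,25,22)));cs=cen(mask(S,170,8,120,60,(268,312,25,28)))
    def f(p):
        a=boxc("top",p[:2],.022,.006,p[2],.044);b=boxc("side",p[:2],.022,.006,p[2],.044)
        return np.r_[a[0]-ct[0],b[0]-cs[0]]
    r=least_squares(f,[.53,.305,.01],diff_step=1e-3,bounds=([.4,.2,-.01],[.7,.4,.04]));return r.x,r.fun
def ptr(T,S,bt,bs):
    a=cen(mask(T,18,35,120,100,bt));b=cen(mask(S,15,35,110,80,bs));P=tri(a[0],b[0])
    return P,a,b,pr("top",P)-a[0],pr("side",P)-b[0]
E
python3 - <<'E'
from meas import *
np.set_printoptions(precision=4,suppress=True)
T=cv2.imread("pics/t6.png");S=cv2.imread("pics/s6.png")
m,res=markfit(T,S);print("mark",m,res)
m0,_=markfit(cv2.imread("pics/top0.png"),cv2.imread("pics/side0.png"));print(m0)
p=pr("side",[.5155,.2698,.0526]);print("pred side",p)
P=ptr(T,S,(180,209,30,16),(275,int(p[1])-9,20,18));print("ptr",P,"remaining",(m[:2]-P[0][:2])@yd, "lat",(m[:2]-P[0][:2])@xd)
print("mark top face px",pr("top",[*m[:2],.044]))
E
```

```text
mark [0.5302 0.3102 0.0194] [ 0.0102  0.5875 -0.3948 -0.0542]
[0.5302 0.3102 0.0194]
pred side [289.9721 303.3403]
ptr (array([0.5148, 0.2698, 0.0521]), (array([193.2143, 221.1429]), 14), (array([290.7, 303.6]), 30), array([0.0015, 0.2715]), array([-0.3845, -0.0535])) remaining 0.037079375221747236 lat 0.0222085596740467
mark top face px [180.1951 216.5812]
```

```bash
python3 -m creep '[[255,-1,-13,0,0],[255,-2,-25,0,0],[255,0,-37,0,0],[255,4,-49,0,0],[255,10,-59,0,0],[255,18,-69,0,0],[255,27,-77,0,0],[255,38,-83,0,0],[255,49,-88,0,0],[255,61,-90,0,0],[255,73,-90,0,0],[255,85,-88,0,0]]'
python3 -m creep '[[255,12,4,0,0],[255,22,10,0,0],[255,32,18,0,0],[255,40,27,0,0],[255,46,37,0,0],[255,50,49,0,0],[255,53,61,0,0],[255,53,73,0,0],[255,51,85,0,0],[255,47,96,0,0],[255,41,107,0,0],[255,33,117,0,0]]'
python3 - <<'E'
from meas import *
np.set_printoptions(precision=4,suppress=True)
T=ctrl.get_image("top")[:,:,::-1].copy();S=ctrl.get_image("side")[:,:,::-1].copy()
cv2.imwrite("pics/t7.png",T);cv2.imwrite("pics/s7.png",S)
a=cen(mask(T,18,35,120,100,(180,212,20,14)));X=bp("top",*a[0],.0523);p=pr("side",X);print(a,X,p)
P=ptr(T,S,(180,212,20,14),(275,int(p[1])-9,20,18));print("ptr",P);m=np.array([.5302,.3102])
print("remaining",(m-P[0][:2])@yd,(m-X[:2])@yd)
E
```

```text
t: 11.22
tool_pos: [0.4513, -0.021, 0.0951]
tool_rot: [1.517, 2.75, -0.007]
contact_force: [-4.6, -4.8, 8.7]
opening: 0.0245
t: 12.22
tool_pos: [0.5332, 0.0715, 0.0947]
tool_rot: [-1.514, -2.75, 0.003]
contact_force: [-3.9, -1.3, 6.5]
opening: 0.0245
(array([184.1538, 222.2308]), 13) [0.5127 0.2964 0.0523] [289.9725 314.0758]
ptr (array([0.5115, 0.2966, 0.0514]), (array([184.1538, 222.2308]), 13), (array([291.1111, 314.5556]), 27), array([0.0012, 0.4092]), array([-0.5908, -0.082 ]))
remaining 0.010140156266763843 0.01052250642139425
```

```bash
python3 -m creep '[[255,-9,8,0,0],[255,-20,14,0,0],[255,-31,19,0,0],[255,-43,21,0,0],[255,-55,21,0,0],[255,-67,19,0,0],[255,-79,15,0,0],[255,-89,9,0,0],[255,-89,9,0,0],[255,-89,9,0,0]]'
python3 - <<'E'
from meas import *
np.set_printoptions(precision=4,suppress=True)
m=np.array([.5302,.3102])
Ts=[ctrl.get_image("top")[:,:,::-1].copy() for _ in range(4)];Ss=[ctrl.get_image("side")[:,:,::-1].copy() for _ in range(4)]
T=np.mean(Ts,0).astype(np.uint8);S=np.mean(Ss,0).astype(np.uint8)
cv2.imwrite("pics/t8.png",T);cv2.imwrite("pics/s8.png",S)
print("mark",markfit(T,S))
a=cen(mask(T,18,35,120,100,(175,212,20,14)));X=bp("top",*a[0],.0523);p=pr("side",X);print(a,X,p)
P=ptr(T,S,(175,212,20,14),(275,int(p[1])-9,20,18));print("ptr",P)
print("remaining",(m-P[0][:2])@yd,(m-X[:2])@yd)
cv2.imwrite("pics/a8.png",np.hstack([crop("t",T,165,200,40,40,10),crop("s",S,265,300,40,40,10)]))
E
```

```text
t: 13.15
tool_pos: [0.5874, -0.0003, 0.0945]
tool_rot: [-1.516, -2.749, 0.003]
contact_force: [-2.7, -1.6, 7.0]
opening: 0.0247
mark (array([0.5303, 0.3103, 0.0196]), array([ 0.0111,  0.6718, -0.4514, -0.0625]))
(array([181.25, 222.75]), 12) [0.5113 0.3049 0.0523] [290.2332 317.5958]
ptr (array([0.5105, 0.3052, 0.0513]), (array([181.25, 222.75]), 12), (array([291.0312, 318.0938]), 32), array([0.0009, 0.2924]), array([-0.425 , -0.0586]))
remaining 0.001521730047469677 0.0018828450777350553
```

View pics/a8.png

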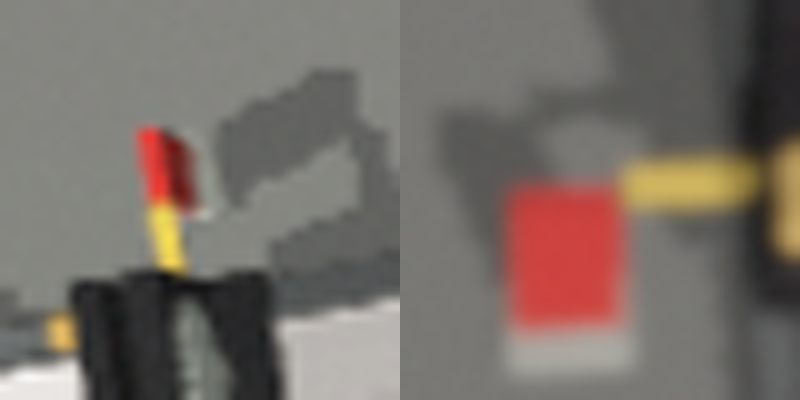

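The top crop shows the pointer (168,238) nearly in line with the flag's top face (155,165), and both cameras leave about 1.7 mm to go. I'll check the flag model numerically before the last bit.

Run:
```python
from meas import *
np.set_printoptions(precision=1,suppress=True)
m=np.array([.5302,.3102])
for n,o in(("top",[165,200]),("side",[265,300])):
    for z in(0,.01,.044):
        print(n,z,[((pr(n,[*(m+a*.011*xd+b*.003*yd),z])-o)*10) for a in(-1,1) for b in(-1,1)])
for al in(0,.0015,.003):
    print(al,(pr("top",[*(m-.022*xd-al*yd),.052])-[165,200])*10,(pr("side",[*(m-.022*xd-al*yd),.052])-[265,300])*10)
T=cv2.imread("pics/t8.png")
o=ctrl.get_obs();print(o["tool_pos"],o["t"])
```

```text
top 0 [array([201.5, 211.5]), array([182.1, 215.1]), array([189.8, 140.9]), array([170.4, 144.5])]
top 0.01 [array([194.1, 209. ]), array([174.6, 212.7]), array([182.3, 138. ]), array([162.8, 141.6])]
top 0.044 [array([168.1, 200.4]), array([148. , 204.1]), array([156. , 127.6]), array([136. , 131.4])]
side 0 [array([208.3, 326.3]), array([210.1, 350.8]), array([102.3, 331.8]), array([103.6, 356.3])]
side 0.01 [array([208.4, 297.9]), array([210.3, 322.4]), array([101.8, 303.4]), array([103.1, 328. ])]
side 0.044 [array([209.1, 198.5]), array([211. , 223.1]), array([100., 204.]), array([101.5, 228.7])]
0 [157.8 236.9] [265.1 184. ]
0.0015 [162.8 235.9] [264.5 177.8]
0.003 [167.8 235. ] [264.  171.7]
[ 0.6 -0.   0.1] 13.55
```

Run:
```python
from h import *
np.set_printoptions(precision=0,suppress=True,linewidth=200)
T=cv2.imread("pics/t8.png").astype(float);S=cv2.imread("pics/s8.png").astype(float)
red=lambda I:I[...,2]-(I[...,1]+I[...,0])/2
yel=lambda I:(I[...,2]+I[...,1])/2-I[...,0]
print("top red cols176-188");[print(v,red(T)[v,176:189],T[v,176:189,2]) for v in range(212,222)]
print("top yel cols176-188");[print(v,yel(T)[v,176:189]) for v in range(219,228)]
print("side red rows315-340 by col");[print(u,red(S)[315:340,u]) for u in (277,279,281,283,285)]
print("side yel rows312-326");[print(u,yel(S)[312:326,u]) for u in (288,290,292,294,296,298)]
```

```text
top red cols176-188
212 [ 2.  2. 10. 32. 31.  6.  4.  2.  2.  2.  2.  1.  0.] [133. 133. 139. 154. 153. 127. 131. 137. 135. 133. 125.  99.  99.]
213 [  2.   2.  45. 148. 152.  56.  20.   8.   2.   1.   2.   1.   0.] [133. 134. 163. 217. 212. 116. 116. 143. 142. 132. 118.  99.  97.]
214 [  2.   2.  42. 143. 158. 100.  80.  38.   6.   2.   1.   0.   0.] [133. 132. 161. 216. 216. 139. 110. 121. 142. 139. 114.  99.  98.]
215 [  2.   3.  31. 120. 162. 118.  80.  59.  26.   4.   2.   0.   0.] [134. 134. 153. 203. 219. 160. 110. 117. 133. 139. 115.  98.  98.]
216 [  2.   2.  28. 114. 163. 122.  78.  60.  26.   2.   4.   1.   0.] [133. 134. 150. 200. 219. 165. 110. 116. 132. 142. 127.  98.  98.]
217 [  1.   2.  12.  82. 166. 141.  78.  62.  26.   2.   4.   2.   0.] [133. 133. 140. 185. 224. 191. 111. 116. 130. 145. 136.  99.  98.]
218 [  2.   2.   2.  60. 168. 156.  80.  72.  34.   3.   2.   2.   0.] [132. 134. 133. 175. 228. 210. 109. 114. 127. 146. 136. 109.  99.]
219 [  2.   2.   1.  54. 156. 148.  82.  80.  38.   4.   2.   2.   1.] [134. 133. 133. 173. 226. 213. 120. 113. 122. 141. 142. 
[... 1282 characters left out ...]
125.  86.  40.  14.   7.   4.   4.   3.   3.]
283 [  2.   4.  18.  58. 106. 132. 138. 140. 140. 140. 140. 140. 140. 141. 140. 138. 120.  76.  30.  10.   5.   6.   4.   3.   2.]
285 [  3.   7.  22.  60. 102. 124. 132. 134. 135. 135. 136. 134. 132. 130. 128. 125. 110.  69.  27.   8.   4.   4.   4.   3.   2.]
side yel rows312-326
288 [ 4.  4.  5. 16. 46. 76. 88. 84. 64. 34. 18. 16. 16. 16.]
290 [ 4.  4.  6. 24. 60. 90. 98. 89. 63. 26.  8.  4.  4.  4.]
292 [ 4.  3.  8. 30. 67. 93. 98. 91. 66. 28.  7.  4.  4.  3.]
294 [ 3.  3. 10. 34. 70. 94. 98. 91. 66. 29.  6.  4.  4.  4.]
296 [ 2.  4. 13. 37. 71. 91. 96. 87. 58. 22.  5.  2.  2.  4.]
298 [ 0.  1.  9. 32. 63. 80. 84. 74. 46. 15.  3.  1.  2.  1.]
```

Working relative to the flag in both views, the pointer is about 0.8 mm short (the absolute estimate was 1.5–1.9 mm). I'll wind about 8° more, settle, then open and lift straight up.

```bash
python3 -m creep '[[255,-4,-3,0,0],[255,-8,-6,0,0],[255,-8,-6,0,0],[255,-8,-6,0,0]]'
cat > rel.py <<'E'
from h import *
T=np.mean([ctrl.get_image("top")[:,:,::-1] for _ in range(4)],0);S=np.mean([ctrl.get_image("side")[:,:,::-1] for _ in range(4)],0)
red=lambda I:I[...,2]-(I[...,1]+I[...,0])/2
yel=lambda I:np.clip((I[...,2]+I[...,1])/2-I[...,0]-8,0,None)
c=np.arange(176,188);r=np.arange(308,328)
pt=np.mean([(yel(T)[v,c]*c).sum()/yel(T)[v,c].sum()+.165*(216.58-v) for v in(223,224)])
ps=np.mean([(yel(S)[r,u]*r).sum()/yel(S)[r,u].sum()-.052*(281-u) for u in(291,292,293,294)])
e=red(S)[314:324,281];fs=np.interp(70,e,np.arange(314,324))+1.22
A=np.array([[.341,.078],[.41,.29]]);a,h=np.linalg.solve(A,[pt-180.0,fs-ps])
print("ptr/flag top",pt,"side",ps,fs,"remaining mm",a,"h",h,"using h=2:",(pt-180-.156)/.341,(fs-ps-.58)/.41,ctrl.get_obs()["t"])
cv2.imwrite("pics/t9.png",T);cv2.imwrite("pics/s9.png",S)
E
python3 rel.py
```

```text
t: 13.88
tool_pos: [0.5865, -0.0091, 0.0944]
tool_rot: [-1.515, -2.748, 0.001]
contact_force: [-3.1, 2.2, 5.4]
opening: 0.0244
ptr/flag top 179.7544677398102 side 318.8440105785729 319.4226315789474 remaining mm -1.7387056267262446 h 4.453414852869804 using h=2: -1.1775139595008934 -0.003363413720773759 14.2833[ WARN:0@8.415] global loadsave.cpp:1063 imwrite_ Unsupported depth image for selected encoder is fallbacked to CV_8U.
```

The pointer moved about 0.9 mm, and the remaining-error estimates now straddle zero (−1.2 to +0.8 mm). Releasing.

```bash
python3 -m creep '[[150,0,0,0,0],[90,0,0,0,0],[60,0,0,0,0],[60,0,0,0,0],[60,0,0,-10,0],[60,0,0,-25,0],[60,0,0,-45,0],[60,0,0,-70,0],[60,0,0,-100,0],[60,0,0,-130,0],[60,0,0,-130,0]]'
python3 rel.py 2>/dev/null
python3 - <<'E'
from h import *
T=cv2.imread("pics/t9.png");S=cv2.imread("pics/s9.png")
cv2.imwrite("pics/fin.png",np.hstack([crop("t",T,165,195,130,100,3)[:300],crop("s",S,240,140,100,75,4)]))
E
```

```text
t: 15.2
tool_pos: [0.5917, -0.0101, 0.2334]
tool_rot: [1.511, 2.74, 0.007]
contact_force: [-0.1, 0.6, 2.0]
opening: 0.0654
ptr/flag top 179.75463567454693 side 318.84082409647965 319.44459893048133 remaining mm -1.767300723860722 h 4.580579761326136 using h=2: -1.1770214822670602 0.05798740000410572 15.6
```

View pics/fin.png

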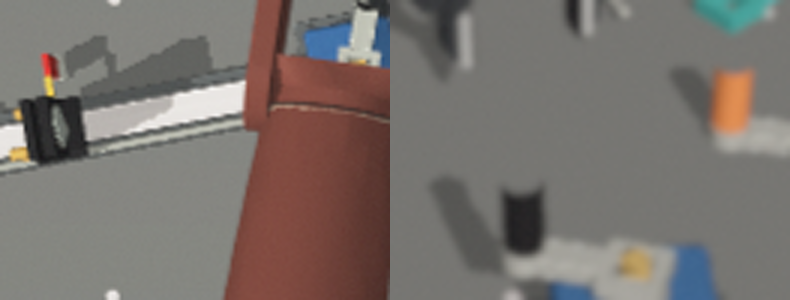

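The final view shows the gripper open and clear, the crank seated on the shaft with brass showing through the socket (side crop (635,265)), the pointer in line with the flag (50,80) and the orange crank untouched. Handing in.

```bash
python3 -c "
from station import ctrl
print(ctrl.finish_job())"
```

```text
the job is handed in; nothing more can be done
None
```

I fitted the black-knob crank onto the brass shaft and wound it clockwise about 1.9 turns until the pointer was level with the red mark. I then let go, lifted the gripper clear and handed the job in at about 15.6 s of the 72 s allowed.

- **Crank:** the last pictures show it resting on the shaft with the brass tip through the socket. When I pushed it home it stopped on the shoulder with about 8 N. The orange-knobbed crank shows in its usual place, and I never went near it.
- **Carriage:** it moved only by the crank, and releasing the knob did not shift the pointer.
- **Pointer against mark:** the final checks disagreed by a couple of millimetres.
  - The side view, taken relative to the flag, gives about 0 mm.
  - The top view gives about 1.2 mm too far.
  - Solving both views together gives about 1.8 mm too far, with a pointer height I don't trust.
  - The earlier absolute measurement, carried forward, gives about 0.8 mm short.
  - I took it as level to within about 1 mm and did not correct further.
- **Forces:** the highest I read was about 18 N, at the ends of moves, well under the limits.

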